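# Pack the screw tubs into the latch display's sample box and lock it

## Task

Get the lever-latch display ready for opening time: push the orange lid of every screw tub on the shelf fully home and stand the tubs upright inside the open sample box. When they are all in, swing the hatch shut and press it down until it is fully home on the rim, and only then swing the red lever down over it to its stop. Leave the other hardware where it lies.

Things in the scene. Friction and masses are not known exactly. Their poses are not given: they have to be found in the camera images.
- sample_box: Fixed grey steel box, 308 (its x) x 128 (its y) x 60 mm high; walls 4, floor 5 mm thick; inside 300 x 120 mm, 55 deep. Origin: centre of its underside, on the shelf; z up. The hatch hinges along the +y long side; the lever latch is outside the -y long side, 75 mm towards +x of the middle. Mounting flanges 22 mm wide, 3 mm thick, stick out at the two short ends.
- hatch (a joint): Angle of the white hatch (312 x 136 mm, 5 mm thick) about a hinge line along the box's x: 0 = fully home on the rim (top face 65 mm above the shelf); grows as it swings up and over towards +y; 1.57 upright, stop at 2.1. Stiff hinge (0.35 N m friction): it stays where it is left, even slightly ajar, and must be pressed home (some 4 N at the thumb pad).
- hatch_pad (a point): Middle of the black rubber thumb pad (60 x 40 mm) on the hatch's outer face, 105 mm from the hinge line and 75 mm towards the box's -x end; here the closed hatch is pressed down.
- hatch_hinge (a point): Middle of the hatch's hinge line, fixed to the box, 62.5 mm above its underside and 67.5 mm towards +y of its centre; the point's axes are the box's.
- lever (a joint): Angle of the latch lever (bar 88 mm long, 16 wide, 10 thick, red grip on its outer half) about a pivot along the box's x: 0 = level across the hatch, at its stop, locked; grows as it swings up and away from the hatch; 1.57 upright, stop at 2.1. Stays where it is left (0.12 N m friction). It can come fully down only when the hatch is home, and then holds it down.
- lever_grip (a point): On the lever's upper (when down) face at the red grip, 70 mm from the pivot and 5 mm above the bar's mid line: press here.
- lever_pivot (a point): The lever's pivot, fixed to the box, 72.5 mm above its underside, 79 mm towards -y of its centre and 75 mm towards +x; the point's axes are the box's.
- tub1: A round white plastic tub of fixing screws with an orange push-fit lid, both 50 mm across; 40 mm tall in all with the lid home; about 0.1 kg. Origin: centre of its underside; z up out of the lid. May be absent.
- tub1_lid (a joint): How far the lid of tub1 stands up from home (m): 0 = fully home, up to 0.009 with a dark gap showing under it. Slides along the tub's z; stays where it is left; takes about 5 N to push down at the middle of its top face (40 mm above the tub's underside plus this value), stops hard at 0.
- tub2: A round white plastic tub of fixing screws with an orange push-fit lid, both 50 mm across; 40 mm tall in all with the lid home; about 0.1 kg. Origin: centre of its underside; z up out of the lid. May be absent.
- tub2_lid (a joint): How far the lid of tub2 stands up from home (m): 0 = fully home, up to 0.009 with a dark gap showing under it. Slides along the tub's z; stays where it is left; takes about 5 N to push down at the middle of its top face (40 mm above the tub's underside plus this value), stops hard at 0.
- tub3: A round white plastic tub of fixing screws with an orange push-fit lid, both 50 mm across; 40 mm tall in all with the lid home; about 0.1 kg. Origin: centre of its underside; z up out of the lid. May be absent.
- tub3_lid (a joint): How far the lid of tub3 stands up from home (m): 0 = fully home, up to 0.009 with a dark gap showing under it. Slides along the tub's z; stays where it is left; takes about 5 N to push down at the middle of its top face (40 mm above the tub's underside plus this value), stops hard at 0.
- tub4: A round white plastic tub of fixing screws with an orange push-fit lid, both 50 mm across; 40 mm tall in all with the lid home; about 0.1 kg. Origin: centre of its underside; z up out of the lid. May be absent.
- tub4_lid (a joint): How far the lid of tub4 stands up from home (m): 0 = fully home, up to 0.009 with a dark gap showing under it. Slides along the tub's z; stays where it is left; takes about 5 N to push down at the middle of its top face (40 mm above the tub's underside plus this value), stops hard at 0.
- passage_lever: Matte black passage lever on a wooden sample block 75 x 85 x 18 mm, 75 mm tall, lever reaching 120 mm from the block's middle along its y; origin: centre of the block's underside. Other stock: leave it alone.
- chrome_hinge: Chrome butt hinge lying open and flat, 89 x 70 mm, 10 mm tall at the knuckle; origin: centre of its underside. Other stock: leave it alone.
- drawer_pull1: Pewter bar drawer pull standing on its two feet, 132 mm long, 32 mm tall; origin: centre between the feet, at the shelf. Other stock: leave it alone.
- drawer_pull2: Another pewter bar drawer pull, the same as drawer_pull1. Other stock: leave it alone.
- strike_plate: Brass strike plate lying flat, 45 x 70 mm, 4 mm thick; origin: centre of its underside. Other stock: leave it alone.
- door_stop: Black rubber floor door stop, 44 mm across, 30 mm tall; origin: centre of its underside. Other stock: leave it alone.
- knob_carton: Cardboard knob carton 75 x 95 x 65 mm; origin: centre of its underside. Other stock: leave it alone.
Things that resemble listed ones, but are neither listed nor needed, are in the scene too. Leave any purple or yellow look-alike of the tub4 alone. What is shaped like the tub2 but purple is not meant.

How it is judged:
On the way, in this order (a step that is already met when the one before it is completed fails the run):
1. every tub present stands upright in the sample box with its lid fully home, while the hatch is still open (x of tub1 in the frame of sample_box between -0.14 and 0.14 m and y of tub1 in the frame of sample_box between -0.05 and 0.05 m and z of tub1 in the frame of sample_box between -0.002 and 0.012 m and angle between each of tub1, tub2, tub3, tub4's own z axis and vertical below 0.15 rad and value of joint each of tub1_lid, tub2_lid, tub3_lid, tub4_lid below 0.0015 m and x of tub2 in the frame of sample_box between -0.14 and 0.14 m and y of tub2 in the frame of sample_box between -0.05 and 0.05 m and z of tub2 in the frame of sample_box between -0.002 and 0.012 m and x of tub3 in the frame of sample_box between -0.14 and 0.14 m and y of tub3 in the frame of sample_box between -0.05 and 0.05 m and z of tub3 in the frame of sample_box between -0.002 and 0.012 m and x of tub4 in the frame of sample_box between -0.14 and 0.14 m and y of tub4 in the frame of sample_box between -0.05 and 0.05 m and z of tub4 in the frame of sample_box between -0.002 and 0.012 m and value of joint hatch above 1 rad), for 0.2 s.
2. the hatch is pressed fully home while the lever is still up (value of joint hatch below 0.02 rad and value of joint lever above 0.6 rad), for 0.2 s.
3. the lever is swung down to its stop (value of joint lever below 0.05 rad and value of joint hatch below 0.025 rad), for 0.2 s.
At the end, for the whole second after the job is handed in: Every tub present stands on the floor of the sample box (upright within 0.15 rad, at rest) with its lid within 1.5 mm of home, the hatch is down within 0.025 rad of home and the lever within 0.05 rad of its stop (all of step 3 and x of tub1 in the frame of sample_box between -0.14 and 0.14 m and y of tub1 in the frame of sample_box between -0.05 and 0.05 m and z of tub1 in the frame of sample_box between -0.002 and 0.012 m and angle between each of tub1, tub2, tub3, tub4's own z axis and vertical below 0.15 rad and value of joint each of tub1_lid, tub2_lid, tub3_lid, tub4_lid below 0.0015 m and x of tub2 in the frame of sample_box between -0.14 and 0.14 m and y of tub2 in the frame of sample_box between -0.05 and 0.05 m and z of tub2 in the frame of sample_box between -0.002 and 0.012 m and x of tub3 in the frame of sample_box between -0.14 and 0.14 m and y of tub3 in the frame of sample_box between -0.05 and 0.05 m and z of tub3 in the frame of sample_box between -0.002 and 0.012 m and x of tub4 in the frame of sample_box between -0.14 and 0.14 m and y of tub4 in the frame of sample_box between -0.05 and 0.05 m and z of tub4 in the frame of sample_box between -0.002 and 0.012 m and linear speed of each of tub1, tub2, tub3, tub4 below 0.02 m/s); the robot touches nothing.
It fails at once if a piece of the other hardware is moved by more than 4 cm (distance of any of passage_lever, chrome_hinge, drawer_pull1, drawer_pull2, strike_plate, door_stop, knob_carton from where it was at the start of the episode above 0.04 m).
Of tub1, tub2, tub3, tub4 only 3 to 4 are there at a start; the rules pass over those that are not, and their reading is None.
At some moment in a run one of tub1, tub2, tub3, tub4 may be knocked a few centimetres aside while the robot is not near it.
It also fails if it takes over 210 s, if anything falls off the work surface, if the arm or the gripper's body presses on something with over 40 N, if the wrist force passes 120 N, or if a joint passes its speed limit or range.

## Robot

A 6-joint arm with a two-finger parallel gripper is mounted at the origin on the work surface. World frame = base frame: x ahead of the robot, y to its left, z up, the work surface at z = 0. Lengths are in m, angles in rad, forces in N, time in s.
With the tool pointing down it reaches from about 0.35 to 0.975 m from the base axis. Payload 7.1 kg.
Tool frame: the origin (TCP) lies between the finger pads; the fingertips stand 8 mm ahead of it and the grasp point (between the pads) lies 11 mm behind it; z points along the fingers, y is the line along which they close (so a half turn about z gives the same grasp; the last joint's range is limited). The gripper opens to 88 mm and grips with 3 to 60 N. Pads are 20 mm wide; open, the fingers measure 115 mm over their backs; the gripper's body (75 mm by 178 mm) begins 61 mm behind the grasp point.
Start: joints at [-1.238, 0.423, 1.63, -0, 1.089, -0.019], TCP at [0.215, -0.587, 0.231] pointing down, gripper open.
Joint ranges: [-3, 3], [-0.9, 2.11], [0.09, 2.58], [-1.31, 4.45], [0.11, 2.69], [-2.54, 2.54]. Speed limits (rad/s): [2.39, 2.39, 3.01, 3.14, 3.14, 3.14].

## Interface

Orientations are given as a unit quaternion [x, y, z, w].
In Python, from workcell import sense, capture, job_done gives the robot as it stands.
- The arm moves only by the shell command python3 -m inch 'ROWS' [OPENING] [FORCE]. ROWS is JSON, a list of rows, each a list of 4 numbers: the shift along the tool's x, y, z in mm, then the turn about the tool's z in rad. A call has 1 to 12 rows; each row is the pose to reach, as a shift and turn from the pose commanded when the call began, along the tool's axes at that moment; what a row does not reach only later rows make up. A row lasts 1/10 s, in which the tool goes at most 50 mm and 8.59 degrees, less where a joint would pass 70% of its speed; a pose out of reach is approached as far as the arm can. A call with a gripper value outside its range is refused whole. OPENING is the closure, from -1 (fully open) to 1 (shut), set as the call begins (- or left out, the last holds). The fingers move at their own pace and stop on an object; FORCE is the grip in N (left out, the last holds). Time passes only in rows, so rows that repeat a pose let the fingers close. It gives the time, the measured TCP pose, the force, the opening and the grip force at its end, in the units of the state.
- sense(): the state, without advancing time (a new reading comes with each control period).
- capture(name): name is "side" or "top" or "wrist"; returns a dict with "color" (400x640x3 uint8, red, green, blue), "fx", "fy", "cx", "cy" (pixels), "view" (4x4, takes a point from world to camera coordinates); the wrist camera has in their place "tool_from_camera" (4x4, takes a point from camera to tool coordinates, whose origin is the TCP and whose axes are the flange's). Camera axes: x right, y down, z forward; pixel columns grow to the right and rows downward; lengths in m; the calibration is good to about 2 mm. A picture is of the moment at which its call begins: read the wrist's pose just before it. There is no depth.
- job_done(): hands the job in; it is judged then, once.
The state is a dict: "time_s": time; "q": joint angles; "qvel": joint speeds; "tau": joint torques, N m; "position": TCP position; "orientation": TCP orientation; "force": force on the tool from outside, world axes, zero at the start; "wrist_torque": the same for the moment, N m; "grip_width": opening from 0.0 (shut) to 1.0 (fully open); "gripper_force": force on a finger pad.
Only numpy, scipy, OpenCV 4.12 (cv2) and the standard library are available. Lean on these libraries where they do the work, as an engineer would, in place of code of your own. Each camera call takes 0.05 s, during which the arm holds its last target. There are 200 camera calls.

## Working session

There is one attempt and no reset: what is moved stays moved. The work goes in short steps, Python scripts to look and compute and a shell command to move; the robot and the scene stay as the last step left them, time stands still between calls to the robot, and variables do not carry over. Pictures are saved under pics/ and viewed, at most 14 in all, crops included, and the job is handed in when it is done.

```bash
mkdir -p pics; ls
cat > h.py <<'E'
import numpy as np, cv2
from workcell import sense, capture, job_done
from scipy.spatial.transform import Rotation as R
def ray(c,u,v,T=None):
    d=np.array([(u-c["cx"])/c["fx"],(v-c["cy"])/c["fy"],1.])
    M=np.linalg.inv(c["view"]) if "view" in c else T@c["tool_from_camera"]
    return M[:3,3],M[:3,:3]@d
def onz(c,u,v,z,T=None):
    o,d=ray(c,u,v,T); return o+d*(z-o[2])/d[2]
def toolT():
    s=sense(); T=np.eye(4); T[:3,:3]=R.from_quat(s["orientation"]).as_matrix(); T[:3,3]=s["position"]; return T
def proj(c,p,T=None):
    M=np.array(c["view"]) if "view" in c else np.linalg.inv(T@c["tool_from_camera"])
    q=M[:3,:3]@np.array(p)+M[:3,3]; return c["fx"]*q[0]/q[2]+c["cx"],c["fy"]*q[1]/q[2]+c["cy"]
def save(c,n): cv2.imwrite("pics/"+n,cv2.cvtColor(c["color"],cv2.COLOR_RGB2BGR))
E
python3 - <<'E'
from h import *
s=sense(); print({k:np.round(v,3) for k,v in s.items()})
print(np.round(toolT(),3))
for n in("top","side","wrist"):
    c=capture(n); save(c,n+"0.png")
    print(n,c["fx"],np.round(c.get("view",c.get("tool_from_camera")),3).tolist())
E
```

```text
pics
{'time_s': np.float64(0.0), 'q': array([-1.238,  0.424,  1.631,  0.   ,  1.089, -0.019]), 'qvel': array([-0.001,  0.   , -0.   , -0.   ,  0.002,  0.002]), 'tau': array([ 1.0000e-03, -5.4463e+01, -2.7366e+01,  6.4000e-02,  2.3000e-02,
       -0.0000e+00]), 'position': array([ 0.215, -0.586,  0.23 ]), 'orientation': array([ 0.985,  0.175, -0.   , -0.001]), 'force': array([ 0.492, -0.186, -0.106]), 'wrist_torque': array([-0.034, -0.018, -0.026]), 'gripper_force': np.float64(0.0), 'grip_width': np.float64(1.001)}
[[ 0.939  0.345 -0.     0.215]
 [ 0.345 -0.939  0.001 -0.586]
 [ 0.    -0.002 -1.     0.23 ]
 [ 0.     0.     0.     1.   ]]
top 401.3182104610837 [[0.018, -1.0, 0.016, -0.018], [-0.996, -0.019, -0.084, 0.565], [0.084, -0.014, -0.996, 1.084], [0.0, 0.0, 0.0, 1.0]]
side 381.42137799633247 [[-0.901, -0.434, 0.008, 0.51], [-0.246, 0.496, -0.833, 0.206], [0.358, -0.753, -0.553, 1.06], [0.0, 0.0, 0.0, 1.0]]
wrist 330.4640231903895 [[-0.0, -0.967, -0.254, 0.069], [1.0, -0.001, 0.001, -0.001], [-0.001, -0.254, 0.967, -0.156], [0.0, 0.0, 0.0, 1.0]]
```

View pics/top0.png

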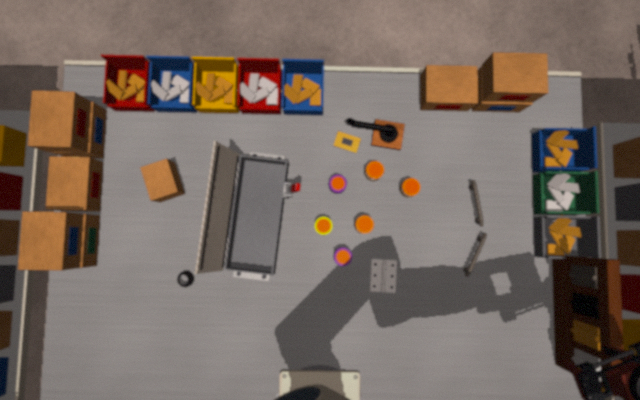

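View pics/side0.png

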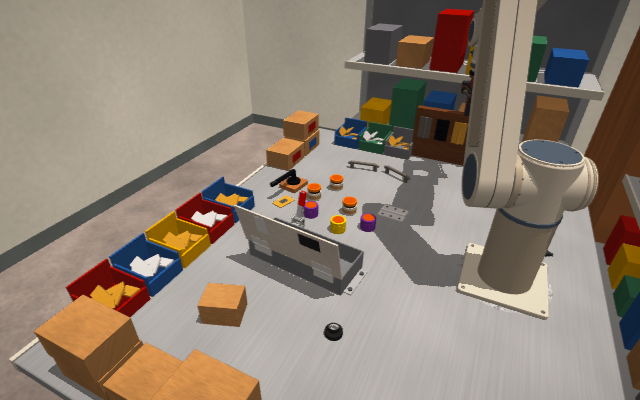

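Top view: three white tubs with orange lids at about (374,170), (411,187), (364,224). The look-alikes are purple at (338,183) and (343,257) and yellow at (323,226). The box is around (262,215) with the hatch open to its left and the lever at (292,188). The side view confirms three white tubs, so I'll measure next.

```bash
cat >> h.py <<'E'
def tubs(c,z=0.043,T=None,amin=60):
    h=cv2.cvtColor(c["color"],cv2.COLOR_RGB2HSV)
    m=cv2.inRange(h,(5,190,170),(16,255,255))
    n,l,st,ce=cv2.connectedComponentsWithStats(m); out=[]
    for i in range(1,n):
        if st[i,4]>amin and max(st[i,2:4])<3*min(st[i,2:4]): out.append((ce[i].round(1),st[i,2:5],onz(c,*ce[i],z,T).round(4)))
    return out
E
python3 - <<'E'
from h import *
t=capture("top"); s=capture("side")
for o in tubs(t): print(*o)
print("side")
for o in tubs(s,0.043,amin=20): print(*o)
a=cv2.resize(t["color"][130:290,185:305],None,fx=5,fy=5,interpolation=cv2.INTER_CUBIC)[:, :]
a=a[:600] if False else cv2.resize(a,(450,600))
b=cv2.resize(s["color"][165:305,225:385],None,fx=3.75,fy=3.75,interpolation=cv2.INTER_CUBIC)[:600]
b=cv2.resize(b,(350,306)); 
cv2.imwrite("pics/c1.png",a[...,::-1])
cv2.imwrite("pics/c2.png",cv2.resize(s["color"][165:305,225:395],(728,600),interpolation=cv2.INTER_CUBIC)[...,::-1])
E
```

```text
[374.4 169.5] [ 16  18 222] [ 0.6559 -0.1411  0.043 ]
[337.5 182.9] [ 12  11 102] [ 0.6168 -0.0408  0.043 ]
[410.7 186.5] [ 17  17 219] [ 0.6109 -0.2408  0.043 ]
[364.  223.8] [ 17  17 226] [ 0.5069 -0.1143  0.043 ]
[323.1 225.3] [ 11  11 100] [ 0.5008 -0.0037  0.043 ]
[342.7 256.4] [ 12  12 106] [ 0.4183 -0.0578  0.043 ]
side
[336.2 177.5] [13  6 66] [ 0.6084 -0.2392  0.043 ]
[313.9 186.4] [13  8 78] [ 0.6545 -0.1438  0.043 ]
[349.5 200.3] [14  8 90] [ 0.5048 -0.1153  0.043 ]
[310.5 204.3] [11  6 50] [ 0.6132 -0.0341  0.043 ]
[368.  216.9] [11  7 56] [ 0.4149 -0.0507  0.043 ]
[337.9 219. ] [11  7 60] [0.497  0.0026 0.043 ]
```

View pics/c1.png

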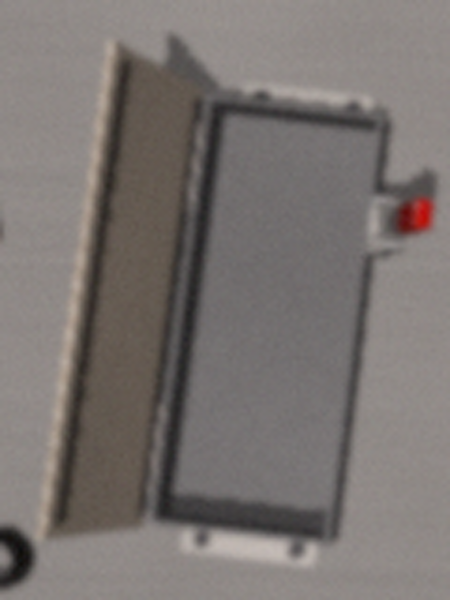

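View pics/c2.png

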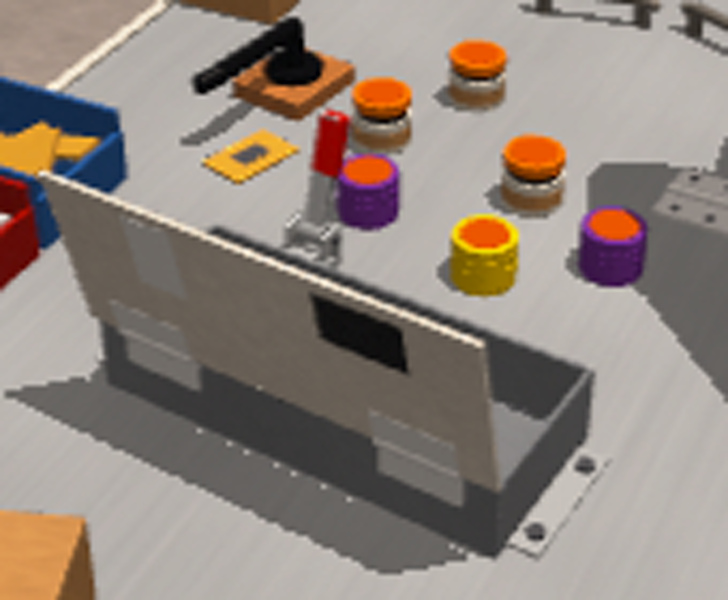

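Crop views: rim corners in the top image are about (287.9,159.3), (275.1,274), (225,268.7) and (240.5,155.9). The upper hatch edge runs (214.9,141)–(196,271.5). All three lids show a dark gap.

```bash
cat > g.py <<'E'
from h import *
t=capture("top"); s=capture("side")
P=np.array([onz(t,*p,0.06)[:2] for p in [(287.9,159.3),(275.1,274),(225,268.7),(240.5,155.9)]])
print(P.round(4)); print([np.linalg.norm(P[i]-P[(i+1)%4]).round(4) for i in range(4)])
Q=np.array([[154,-64],[-154,-64],[-154,64],[154,64]])/1000
a=Q-Q.mean(0); b=P-P.mean(0)
th=np.arctan2((a[:,0]*b[:,1]-a[:,1]*b[:,0]).sum(),(a*b).sum()); print("box",P.mean(0).round(4),"yaw",th.round(4))
B=lambda x,y,z:np.r_[P.mean(0)+np.array([[np.cos(th),-np.sin(th)],[np.sin(th),np.cos(th)]])@[x,y],z]
# flange holes for check? hatch edge seen in top & lever tip
def lsq(pa,pb):
    o1,d1=ray(t,*pa);o2,d2=ray(s,*pb);k=np.linalg.lstsq(np.c_[d1,-d2],o2-o1,rcond=None)[0]
    return ((o1+k[0]*d1+o2+k[1]*d2)/2).round(4), np.linalg.norm(o1+k[0]*d1-o2-k[1]*d2).round(4)
# side crop: u=225+x*170/728, v=165+y*140/600
S=lambda x,y:(225+x*170/728,165+y*140/600)
print("hatch corners",lsq((214.9,141),S(42,172)),lsq((196,271.5),S(484,346)))
print("lever tip",lsq((185+415/3.75,130+215/3.75),S(331,115)))
print("pivot",B(.075,-.079,.0725).round(4))
for n,c in(("t",t),("s",s)):
    print(n,[tuple(np.round(proj(c,B(*p)),1)) for p in [(.154,-.064,.06),(-.154,-.064,.06),(-.154,.064,.06),(-.176,-.0325,.003),(-.154,.064,0)]])
E
python3 g.py
```

```text
[[0.6759 0.0944]
 [0.3704 0.1203]
 [0.382  0.2518]
 [0.6825 0.2218]]
[np.float64(0.3066), np.float64(0.132), np.float64(0.302), np.float64(0.1276)]
box [0.5277 0.1721] yaw -0.0887
hatch corners (array([0.6905, 0.2567, 0.1912]), np.float64(0.0012)) (array([0.3828, 0.2875, 0.1892]), np.float64(0.0057))
lever tip (array([0.5892, 0.0662, 0.1545]), np.float64(0.0003))
pivot [0.5954 0.0867 0.0725]
t [(np.float64(287.8), np.float64(159.5)), (np.float64(274.4), np.float64(274.7)), (np.float64(225.9), np.float64(269.5)), (np.float64(264.4), np.float64(279.5)), (np.float64(230.9), np.float64(267.7))]
s [(np.float64(274.3), np.float64(215.3)), (np.float64(363.4), np.float64(248.5)), (np.float64(342.0), np.float64(276.3)), (np.float64(364.3), np.float64(273.1)), (np.float64(341.1), np.float64(292.9))]
```

```bash
cat >> h.py <<'E'
def plan(x,y,z,yaw=None):
    """tool-axes shift (mm) and turn to world target; yaw = world yaw of tool x"""
    T=toolT(); d=T[:3,:3].T@(np.array([x,y,z])-T[:3,3])*1000
    cur=np.arctan2(T[1,0],T[0,0]); 
    print("rows ->",d.round(1).tolist(), None if yaw is None else round(float(-((yaw-cur+np.pi)%(2*np.pi)-np.pi)),3),"pos",T[:3,3].round(4),"yaw",cur.round(4))
E
python3 -c "
from h import *
plan(.507,-.1145,.15,np.pi/2-.09)"
```

```text
rows -> [436.5, -342.7, 80.6] -1.129 pos [ 0.2154 -0.5866  0.2305] yaw 0.3518
```

```bash
python3 -m inch '[[436,-343,80,-1.13],[436,-343,80,-1.13],[436,-343,80,-1.13],[436,-343,80,-1.13],[436,-343,80,-1.13],[436,-343,80,-1.13],[436,-343,80,-1.13],[436,-343,80,-1.13],[436,-343,80,-1.13],[436,-343,80,-1.13],[436,-343,80,-1.13],[436,-343,80,-1.13]]' 1 20
python3 -m inch '[[0,0,0,0],[0,0,0,0],[0,0,0,0]]'
cat > w.py <<'E'
from h import *
import sys
T=toolT(); c=capture("wrist"); 
if len(sys.argv)>1: save(c,sys.argv[1])
for o in tubs(c,0.046,T,300): print(*o)
t=capture("top")
for o in tubs(t): print("top",*o)
E
python3 w.py w1.png; python3 -c "
from h import *
plan(.507,-.1145,.15,np.pi/2-.09)"
```

```text
time_s: 1.55
position: [0.5084, -0.1109, 0.1502]
orientation: [0.736, 0.676, 0.0, -0.0]
force: [-0.4, 0.5, -0.7]
grip_width: 0.006
gripper_force: 0.0
time_s: 1.85
position: [0.5058, -0.1158, 0.1509]
orientation: [0.738, 0.674, -0.0, 0.0]
force: [0.1, -0.1, 0.2]
grip_width: 0.004
gripper_force: 0.0
[462.9  71.6] [ 40  20 420] [ 0.6197 -0.0277  0.046 ]
[320.6 192.9] [ 61  57 925] [ 0.5063 -0.1103  0.046 ]
[509.9 212.7] [  60   57 1864] [ 0.6602 -0.1412  0.046 ]
top [374.9 166.4] [ 16  11 125] [ 0.6644 -0.1425  0.043 ]
top [410.7 186.6] [ 17  17 219] [ 0.6106 -0.2409  0.043 ]
rows -> [1.4, 0.9, 0.9] -0.001 pos [ 0.506  -0.1158  0.1509] yaw 1.4796
```

View pics/w1.png

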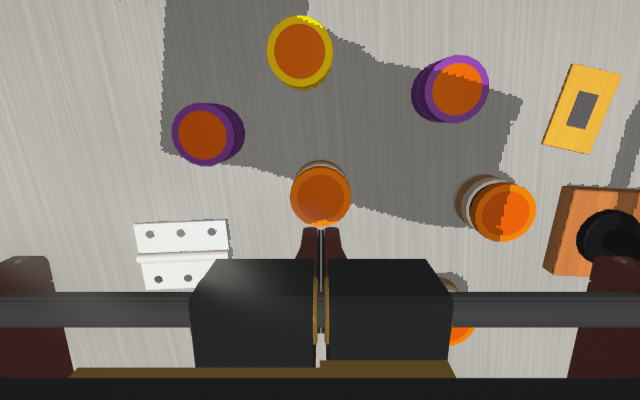

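Wrist view: the lid of the nearest tub is at (320.5,195), right in front of the closed fingertips (320,230). The arm's shadow darkens the orange, so I'll widen the mask and get the exact centre.

```bash
sed -i 's/(5,190,170),(16,255,255)/(3,170,60),(17,255,255)/' h.py
cat > w.py <<'E'
from h import *
import sys
# usage: w.py png z  -> lids in wrist view by enclosing circle
T=toolT(); c=capture("wrist"); z=float(sys.argv[2]) if len(sys.argv)>2 else .046
save(c,sys.argv[1])
h=cv2.cvtColor(c["color"],cv2.COLOR_RGB2HSV); m=cv2.inRange(h,(3,200,60),(14,255,255))
m=cv2.morphologyEx(m,cv2.MORPH_OPEN,np.ones((3,3)))
for k in cv2.findContours(m,cv2.RETR_EXTERNAL,cv2.CHAIN_APPROX_NONE)[0]:
    if cv2.contourArea(k)>600:
        e=cv2.fitEllipse(k); p=onz(c,*e[0],z,T); d=T[:3,:3].T@(p-T[:3,3])*1000
        print("px",np.round(e[0],1),"axes",np.round(e[1],1),"world",p.round(4),"tool shift",d.round(1))
E
python3 w.py w2.png
```

```text
px [498.6 211. ] axes [54.1 57.5] world [ 0.6511 -0.139   0.046 ] tool shift [ -9.8 146.6 105. ]
px [321.  193.2] axes [51.4 61.3] world [ 0.5068 -0.1106  0.046 ] tool shift [  5.4   0.3 104.9]
px [201.9 134.6] axes [44.8 48.8] world [ 0.419  -0.0554  0.046 ] tool shift [ 52.3 -92.2 104.9]
px [456.4  88.5] axes [46.5 52.1] world [ 0.6153 -0.0393  0.046 ] tool shift [ 86.2 101.8 105. ]
px [298.8  50.7] axes [49.4 53.1] world [ 0.5004 -0.0024  0.046 ] tool shift [112.5 -15.9 104.9]
```

```bash
python3 -m inch '[[3,0,40,0],[3,0,80,0],[3,0,88,0],[3,0,92,0],[3,0,94,0],[3,0,96,0],[3,0,98,0],[3,0,100,0],[3,0,101,0],[3,0,102,0],[3,0,103,0],[3,0,104,0]]'
python3 -m inch '[[0,0,0.5,0],[0,0,1,0],[0,0,1,0]]'
```

```text
time_s: 3.2
position: [0.5079, -0.1118, 0.048]
orientation: [0.738, 0.675, 0.001, 0.001]
force: [-3.4, -0.6, 30.5]
grip_width: 0.006
gripper_force: 15.3
time_s: 3.5
position: [0.508, -0.1118, 0.048]
orientation: [0.738, 0.675, 0.001, 0.001]
force: [-4.6, -0.9, 31.5]
grip_width: 0.007
gripper_force: 15.4
```

```bash
python3 -m inch '[[0,0,-40,0],[0,0,-90,0],[0,0,-102,0],[0,0,-102,0],[0,0,-102,0],[0,0,-102,0]]' -1
python3 w.py w3.png 0.040
```

```text
time_s: 4.1
position: [0.5053, -0.1111, 0.1457]
orientation: [0.738, 0.675, -0.001, -0.002]
force: [0.5, 0.7, 0.3]
grip_width: 0.509
gripper_force: 0.0
px [503.1 218.9] axes [54.5 58.7] world [ 0.6543 -0.1411  0.04  ] tool shift [-16.7 151.4 105.2]
px [323.3 196.5] axes [46. 62.] world [ 0.5073 -0.1088  0.04  ] tool shift [  2.4   2.2 105.7]
px [202.3 141.1] axes [45.1 49.5] world [ 0.4167 -0.0557  0.04  ] tool shift [ 47.2 -92.7 106.1]
px [460.8  95.1] axes [47.  52.9] world [ 0.6176 -0.0392  0.04  ] tool shift [ 81.5 105.8 105.4]
px [300.9  56.5] axes [50.2 53.5] world [ 0.5001 -0.0014  0.04  ] tool shift [108.7 -14.5 105.9]
```

View pics/w3.png

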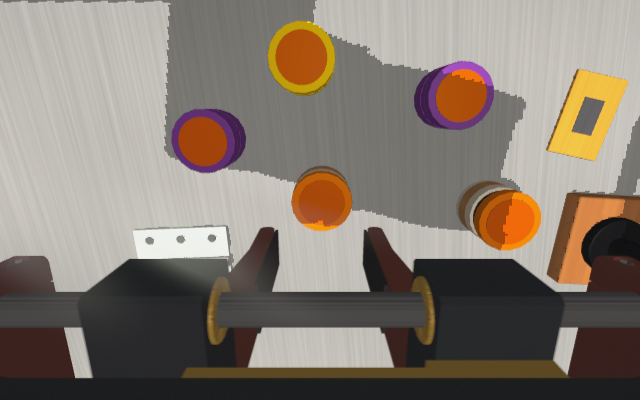

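```bash
python3 -m inch '[[0,1,0,0],[0,1,0,0],[0,1,0,0],[0,1,0,0],[0,1,40,0],[0,1,80,0],[0,1,110,0],[0,1,125,0],[0,1,132,0],[0,1,135,0],[0,1,135,0],[0,1,135,0]]' -1 20
python3 -m inch '[[0,0,0,0],[0,0,0,0],[0,0,0,0],[0,0,0,0],[0,0,0,0],[0,0,0,0],[0,0,0,0],[0,0,0,0]]' 1 20
```

```text
time_s: 5.35
position: [0.5086, -0.1118, 0.0138]
orientation: [0.738, 0.675, 0.001, 0.001]
force: [0.3, 0.2, 0.1]
grip_width: 0.998
gripper_force: 0.0
time_s: 6.15
position: [0.5076, -0.1116, 0.0127]
orientation: [0.738, 0.675, -0.0, -0.0]
force: [-1.3, 0.4, 2.3]
grip_width: 0.566
gripper_force: 20.0
```

```bash
python3 -m inch '[[0,0,-50,0],[0,0,-100,0],[0,0,-150,0],[0,0,-207,0],[0,0,-207,0],[0,0,-207,0]]'
python3 -c "
from h import *
plan(.47,.09,.22,np.pi/2-.09)"
```

```text
time_s: 6.75
position: [0.5086, -0.1118, 0.2211]
orientation: [0.738, 0.675, 0.001, 0.002]
force: [-0.3, -0.3, -1.4]
grip_width: 0.568
gripper_force: 20.0
rows -> [197.5, -56.4, 0.8] 0.001 pos [ 0.5086 -0.1118  0.2211] yaw 1.4818
```

```bash
python3 -m inch '[[50,-15,0,0],[100,-30,0,0],[150,-45,0,0],[197,-56,0,0],[197,-56,0,0],[197,-56,0,0],[197,-56,0,0],[197,-56,0,0]]'
python3 - <<'E'
from h import *
T=toolT(); c=capture("wrist"); save(c,"w4.png"); np.savez("w4.npz",T=T,**c)
t=capture("top"); [print(*o) for o in tubs(t)]
E
```

```text
time_s: 7.55
position: [0.4694, 0.0883, 0.2189]
orientation: [0.738, 0.674, -0.001, -0.0]
force: [-0.3, -0.8, -0.5]
grip_width: 0.565
gripper_force: 20.0
[127.6  86.2] [ 42  38 711] [0.8741 0.5424 0.043 ]
[312.1  96.6] [20 18 99] [0.8566 0.0332 0.043 ]
[387.7 135.8] [ 30  28 386] [ 0.7504 -0.1772  0.043 ]
[558.5 146.6] [24 18 78] [ 0.7301 -0.6518  0.043 ]
[552.8 158.6] [18 22 78] [ 0.6961 -0.635   0.043 ]
[374.3 169.5] [ 18  18 244] [ 0.6556 -0.1409  0.043 ]
[337.6 182.7] [ 12  12 116] [ 0.6173 -0.0409  0.043 ]
[410.5 186.5] [ 18  18 245] [ 0.6109 -0.2403  0.043 ]
[323.1 225.3] [ 11  12 108] [ 0.5007 -0.0036  0.043 ]
[560.8 243.2] [ 33  28 176] [ 0.4638 -0.6498  0.043 ]
[342.6 256.4] [ 12  12 116] [ 0.4183 -0.0574  0.043 ]
[588.8 336.1] [22 14 85] [ 0.2186 -0.7172  0.043 ]
```

View pics/w4.png

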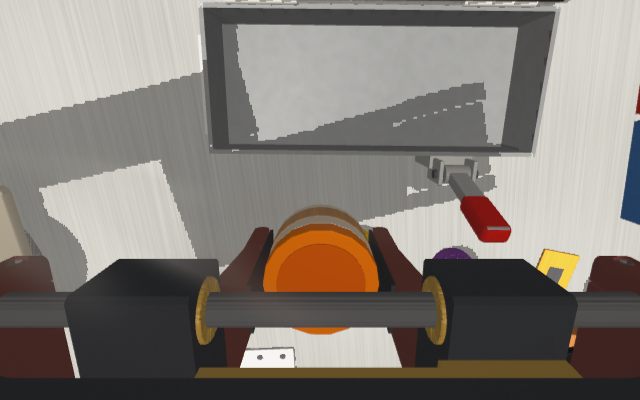

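Wrist view: the tub is held, its lid near (321,280). The rim's outer corners are at about (209,151), (535,155), (202,8) and (560,10), and the lever stands up with its tip at (490,235).

```bash
python3 - <<'E'
from h import *
c=dict(np.load("w4.npz")); T=c["T"]
P=np.array([onz(c,*p,0.06,T)[:2] for p in [(535.5,155),(209,151),(202,8),(560,10)]])
print(P.round(4),[np.linalg.norm(P[i]-P[(i+1)%4]).round(4) for i in range(4)])
Q=np.array([[154,-64],[-154,-64],[-154,64],[154,64]])/1000
a=Q-Q.mean(0); b=P-P.mean(0)
th=np.arctan2((a[:,0]*b[:,1]-a[:,1]*b[:,0]).sum(),(a*b).sum()); print("box",P.mean(0).round(4),"yaw",th.round(4))
E
cat >> h.py <<'E'
BOX=np.array([.5277,.1721]); TH=-.09
def B(x,y,z):
    return np.r_[BOX+R.from_euler("z",TH).as_matrix()[:2,:2]@[x,y],z]
E
```

```text
[[0.6752 0.099 ]
 [0.3667 0.131 ]
 [0.3822 0.252 ]
 [0.6869 0.2224]] [np.float64(0.3102), np.float64(0.122), np.float64(0.3061), np.float64(0.1239)]
box [0.5278 0.1761] yaw -0.1016
```

```bash
sed -i 's/^BOX=.*/BOX=np.array([.5278,.1745]); TH=-.097/' h.py
python3 -c "
from h import *
plan(*B(-.095,-.015,.22),np.pi/2-.097)"
```

```text
rows -> [76.6, -45.0, -0.7] 0.006 pos [0.4696 0.0883 0.2193] yaw 1.4796
```

```bash
python3 -m inch '[[40,-23,0,0.006],[76,-45,0,0.006],[76,-45,0,0.006],[76,-45,0,0.006],[76,-45,50,0.006],[76,-45,100,0.006],[76,-45,140,0.006],[76,-45,170,0.006],[76,-45,185,0.006],[76,-45,194,0.006],[76,-45,198,0.006],[76,-45,198,0.006]]'
python3 -m inch '[[0,0,1,0],[0,0,2,0],[0,0,3,0],[0,0,3,0]]'
```

```text
time_s: 8.85
position: [0.432, 0.1688, 0.0218]
orientation: [0.74, 0.672, 0.0, 0.0]
force: [-0.7, 0.0, -1.0]
grip_width: 0.561
gripper_force: 20.0
time_s: 9.25
position: [0.4316, 0.1695, 0.019]
orientation: [0.74, 0.673, 0.0, 0.0]
force: [0.4, 0.3, 0.1]
grip_width: 0.573
gripper_force: 20.0
```

```bash
python3 -m inch '[[0,0,1,0],[0,0,1.5,0],[0,0,1.5,0]]'
python3 -m inch '[[0,0,0,0],[0,0,0,0],[0,0,0,0],[0,0,0,0],[0,0,-10,0],[0,0,-50,0],[0,0,-100,0],[0,0,-150,0],[0,0,-200,0],[0,0,-200,0],[0,0,-200,0]]' -0.4
python3 w.py w5.png 0.045
python3 - <<'E'
from h import *
c=capture("top"); print([o[2].tolist() for o in tubs(c) if o[1][2]<270 and o[1][2]>200])
plan(.6556,-.1405,.2)
E
```

```text
time_s: 9.55
position: [0.4316, 0.1694, 0.0177]
orientation: [0.74, 0.673, 0.0, 0.0]
force: [-1.4, -0.5, 7.8]
grip_width: 0.567
gripper_force: 20.0
time_s: 10.65
position: [0.4318, 0.1695, 0.2187]
orientation: [0.74, 0.673, 0.002, 0.001]
force: [-0.6, 0.5, 0.1]
grip_width: 0.7
gripper_force: 0.0
px [319.2 185.4] axes [43.  46.5] world [0.4306 0.1664 0.045 ] tool shift [ -3.4  -1.5 173.7]
[[0.6557, -0.1409, 0.043], [0.611, -0.2401, 0.043], [0.4331, 0.1612, 0.043], [0.2212, -0.7135, 0.043]]
rows -> [-286.6, 253.6, 16.0] None pos [0.4304 0.1689 0.2162] yaw 1.4757
```

View pics/w5.png

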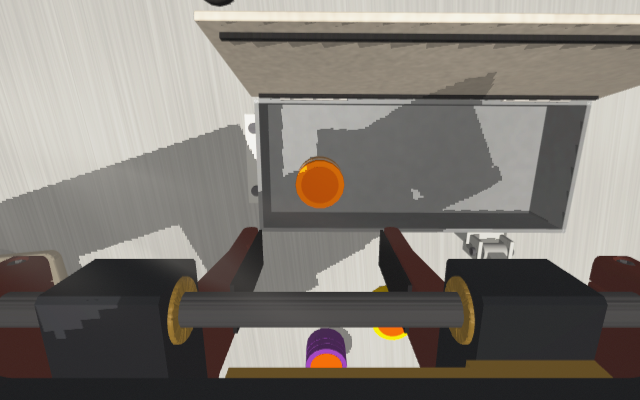

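The first tub stands in the box with its lid at (319,185). Next is the tub at (0.656,-0.141): press its lid with closed fingers.

```bash
python3 -m inch '[[-43,38,0,0],[-86,76,0,0],[-129,114,0,0],[-172,152,0,0],[-215,190,0,0],[-258,228,0,0],[-286,254,0,0],[-286,254,30,0],[-286,254,66,0],[-286,254,66,0],[-286,254,66,0],[-286,254,66,0]]' 1
python3 w.py w6.png 0.048
```

```text
time_s: 11.95
position: [0.6574, -0.1389, 0.152]
orientation: [0.74, 0.673, 0.0, 0.0]
force: [0.5, 0.3, 1.1]
grip_width: 0.004
gripper_force: 0.0
px [318.8 197.4] axes [49.5 60.6] world [ 0.6562 -0.1366  0.048 ] tool shift [  2.1  -1.5 104. ]
px [ 13.1 125.1] axes [31.7 50.2] world [ 0.428  -0.0574  0.048 ] tool shift [  59.6 -236.1  103.9]
px [254.9  76.2] axes [47.7 51.3] world [ 0.6179 -0.0399  0.048 ] tool shift [ 94.9 -48.7 104. ]
px [90.8 38.4] axes [47.6 57.4] world [ 0.5039 -0.0032  0.048 ] tool shift [ 120.6 -165.6  103.9]
```

```bash
python3 -m inch '[[0,-1,40,0],[0,-1,80,0],[0,-1,88,0],[0,-1,92,0],[0,-1,94,0],[0,-1,96,0],[0,-1,98,0],[0,-1,100,0],[0,-1,101,0],[0,-1,102,0],[0,-1,103,0],[0,-1,104,0]]'
python3 -m inch '[[0,0,0.5,0],[0,0,1,0],[0,0,1,0]]'
python3 -m inch '[[0,0,-40,0],[0,0,-90,0],[0,0,-102,0],[0,0,-102,0],[0,0,-102,0],[0,0,-102,0],[0,0,-102,0],[0,0,-102,0],[0,0,-102,0]]' -1
python3 w.py w7.png 0.040
```

```text
time_s: 13.2
position: [0.6575, -0.1396, 0.0482]
orientation: [0.74, 0.673, 0.001, 0.001]
force: [1.9, 2.0, 17.8]
grip_width: 0.005
gripper_force: 8.5
time_s: 13.5
position: [0.6575, -0.1397, 0.0482]
orientation: [0.74, 0.673, 0.001, 0.001]
force: [-0.2, 0.5, 18.3]
grip_width: 0.0
gripper_force: 8.4
time_s: 14.4
position: [0.6558, -0.1393, 0.1473]
orientation: [0.74, 0.673, -0.0, -0.001]
force: [0.1, 0.1, -0.2]
grip_width: 0.787
gripper_force: 0.0
px [320.7 195.7] axes [46.2 61.8] world [ 0.656  -0.1366  0.04  ] tool shift [2.700e+00 1.000e-01 1.073e+02]
px [ 11.9 125.2] axes [29.2 50.8] world [ 0.4219 -0.0574  0.04  ] tool shift [  59.4 -240.5  107.7]
px [255.8  74.9] axes [48.7 52.4] world [ 0.6164 -0.0389  0.04  ] tool shift [ 96.2 -48.6 107.4]
px [89.  36.5] axes [48.4 58.6] world [ 0.499  -0.0012  0.04  ] tool shift [ 122.6 -169.1  107.6]
```

```bash
python3 -m inch '[[0,0,0,0],[0,0,0,0],[0,0,40,0],[0,0,80,0],[0,0,110,0],[0,0,125,0],[0,0,132,0],[0,0,135,0],[0,0,135,0],[0,0,135,0]]' -1 20
python3 -m inch '[[0,0,0,0],[0,0,0,0],[0,0,0,0],[0,0,0,0],[0,0,0,0],[0,0,0,0],[0,0,0,0],[0,0,0,0]]' 1 20
python3 -m inch '[[0,0,-50,0],[0,0,-100,0],[0,0,-150,0],[0,0,-207,0],[0,0,-207,0],[0,0,-207,0]]'
python3 -c "
from h import *
plan(*B(-.010,-.015,.22),np.pi/2-.097)"
```

```text
time_s: 15.45
position: [0.6572, -0.1396, 0.0147]
orientation: [0.74, 0.673, 0.001, 0.001]
force: [0.2, 0.4, 1.1]
grip_width: 0.997
gripper_force: 0.0
time_s: 16.25
position: [0.656, -0.1394, 0.0132]
orientation: [0.74, 0.673, -0.0, -0.0]
force: [-1.7, 0.5, 1.5]
grip_width: 0.566
gripper_force: 20.0
time_s: 16.85
position: [0.6571, -0.1396, 0.2222]
orientation: [0.74, 0.673, 0.001, 0.002]
force: [-0.6, 0.1, -1.8]
grip_width: 0.566
gripper_force: 20.0
rows -> [285.4, -168.6, 1.4] 0.002 pos [ 0.6571 -0.1396  0.2222] yaw 1.4758
```

```bash
python3 -m inch '[[43,-25,0,0],[86,-50,0,0],[129,-76,0,0],[172,-101,0,0],[215,-127,0,0],[258,-152,0,0],[285,-168,0,0],[285,-168,0,0],[285,-168,0,0],[285,-168,0,0]]'
python3 -c "
from h import *
plan(*B(-.010,-.015,.0185),np.pi/2-.097)"
```

```text
time_s: 17.85
position: [0.5158, 0.1593, 0.2189]
orientation: [0.74, 0.673, -0.001, -0.0]
force: [0.5, -0.3, -0.8]
grip_width: 0.566
gripper_force: 20.0
rows -> [1.5, 0.9, 200.4] 0.001 pos [0.5158 0.1593 0.2189] yaw 1.4752
```

```bash
python3 -m inch '[[0,0,50,0],[0,0,100,0],[0,0,140,0],[0,0,170,0],[0,0,185,0],[0,0,195,0],[0,0,199,0],[0,0,200,0],[0,0,201,0],[0,0,202,0],[0,0,202,0]]'
```

```text
time_s: 18.95
position: [0.5163, 0.1605, 0.0189]
orientation: [0.74, 0.673, 0.001, 0.0]
force: [-0.5, 0.3, -0.9]
grip_width: 0.567
gripper_force: 20.0
```

```bash
python3 -m inch '[[0,0,1,0],[0,0,1.5,0],[0,0,1.5,0]]'
python3 -m inch '[[0,0,0,0],[0,0,0,0],[0,0,0,0],[0,0,0,0],[0,0,-10,0],[0,0,-50,0],[0,0,-100,0],[0,0,-150,0],[0,0,-200,0],[0,0,-200,0],[0,0,-200,0]]' -0.4
python3 w.py w8.png 0.045
python3 - <<'E'
from h import *
c=capture("top"); save(c,"top2.png"); print([o[2].tolist() for o in tubs(c) if o[1][2]<270 and o[1][2]>60])
plan(.611,-.24,.15)
E
```

```text
time_s: 19.25
position: [0.5164, 0.1605, 0.0181]
orientation: [0.74, 0.673, 0.0, 0.0]
force: [-3.2, -0.9, 12.4]
grip_width: 0.563
gripper_force: 20.0
time_s: 20.35
position: [0.5165, 0.1604, 0.2185]
orientation: [0.74, 0.673, 0.002, 0.001]
force: [-0.3, -0.7, -0.1]
grip_width: 0.7
gripper_force: 0.0
px [235.9 187.2] axes [36.4 49.8] world [0.4306 0.1637 0.045 ] tool shift [ -5.1 -86.5 173.2]
px [318.7 184.3] axes [42.4 48. ] world [0.515  0.1586 0.045 ] tool shift [ -2.2  -2.  173.5]
[[0.8744, 0.0294, 0.043], [0.6897, -0.643, 0.043], [0.6173, -0.0408, 0.043], [0.6107, -0.2402, 0.043], [0.5189, 0.1436, 0.043], [0.5007, -0.0033, 0.043], [0.4594, -0.6482, 0.043], [0.4182, -0.0574, 0.043], [0.2217, -0.711, 0.043]]
rows -> [-389.0, 133.7, 65.8] None pos [0.515  0.16   0.2158] yaw 1.4758
```

```bash
python3 -m inch '[[-45,15,0,0],[-90,31,0,0],[-135,46,0,0],[-180,62,0,0],[-225,77,0,0],[-270,93,0,0],[-315,108,0,0],[-360,124,0,0],[-389,134,20,0],[-389,134,66,0],[-389,134,66,0],[-389,134,66,0]]' 1
python3 -m inch '[[0,0,0,0],[0,0,0,0],[0,0,0,0]]'
python3 w.py w9.png 0.048
```

```text
time_s: 21.65
position: [0.6108, -0.2388, 0.1485]
orientation: [0.74, 0.673, -0.001, -0.003]
force: [-0.3, -0.6, 0.5]
grip_width: 0.004
gripper_force: 0.0
time_s: 21.95
position: [0.6134, -0.2394, 0.1525]
orientation: [0.74, 0.673, 0.001, 0.001]
force: [-0.3, 0.3, -0.6]
grip_width: 0.005
gripper_force: 0.0
px [317.8 194.7] axes [47.3 60.2] world [ 0.6117 -0.2351  0.048 ] tool shift [  4.2  -2.3 104.5]
```

```bash
python3 -m inch '[[2,-2,40,0],[2,-2,80,0],[2,-2,88,0],[2,-2,92,0],[2,-2,94,0],[2,-2,96,0],[2,-2,98,0],[2,-2,100,0],[2,-2,101,0],[2,-2,102,0],[2,-2,103,0],[2,-2,104,0]]'
python3 -m inch '[[0,0,0.5,0],[0,0,1,0],[0,0,1,0]]'
python3 -m inch '[[0,0,-40,0],[0,0,-90,0],[0,0,-102,0],[0,0,-102,0],[0,0,-102,0],[0,0,-102,0],[0,0,-102,0],[0,0,-102,0],[0,0,-102,0]]' -1
python3 w.py w10.png 0.040
```

```text
time_s: 23.2
position: [0.6117, -0.2379, 0.0482]
orientation: [0.74, 0.673, 0.0, 0.001]
force: [-2.2, 1.0, 21.8]
grip_width: 0.003
gripper_force: 10.5
time_s: 23.5
position: [0.6117, -0.2379, 0.0481]
orientation: [0.74, 0.673, 0.001, 0.001]
force: [-3.7, 2.0, 21.4]
grip_width: 0.005
gripper_force: 10.6
time_s: 24.4
position: [0.6103, -0.2374, 0.1468]
orientation: [0.74, 0.673, -0.0, -0.001]
force: [-0.4, -0.1, -0.5]
grip_width: 0.788
gripper_force: 0.0
px [322.6 196.2] axes [45.5 61.6] world [ 0.612  -0.2351  0.04  ] tool shift [  2.4   1.6 106.8]
```

```bash
python3 -m inch '[[0,0,0,0],[0,0,0,0],[0,0,40,0],[0,0,80,0],[0,0,110,0],[0,0,125,0],[0,0,132,0],[0,0,135,0],[0,0,135,0],[0,0,135,0]]' -1 20
python3 -m inch '[[0,0,0,0],[0,0,0,0],[0,0,0,0],[0,0,0,0],[0,0,0,0],[0,0,0,0],[0,0,0,0],[0,0,0,0]]' 1 20
python3 -m inch '[[0,0,-50,0],[0,0,-100,0],[0,0,-150,0],[0,0,-227,0],[0,0,-227,0],[0,0,-227,0]]'
python3 -c "
from h import *
plan(*B(.073,-.012,.24),np.pi/2-.097)"
```

```text
time_s: 25.45
position: [0.6116, -0.2379, 0.0141]
orientation: [0.74, 0.673, 0.0, 0.001]
force: [-0.3, -1.4, 0.1]
grip_width: 1.0
gripper_force: 0.0
time_s: 26.25
position: [0.6106, -0.2375, 0.0127]
orientation: [0.74, 0.673, -0.0, -0.0]
force: [-0.0, 0.1, 1.3]
grip_width: 0.568
gripper_force: 20.0
time_s: 26.85
position: [0.613, -0.2384, 0.2449]
orientation: [0.74, 0.673, 0.002, 0.004]
force: [0.6, -0.0, -1.1]
grip_width: 0.564
gripper_force: 20.0
rows -> [390.9, -51.0, 3.4] 0.002 pos [ 0.613  -0.2384  0.2449] yaw 1.4758
```

```bash
python3 -m inch '[[45,-6,0,0],[90,-12,0,0],[135,-18,0,0],[180,-24,0,0],[225,-30,0,0],[270,-36,0,0],[315,-42,0,0],[360,-48,0,0],[391,-51,0,0],[391,-51,0,0],[391,-51,0,0],[391,-51,0,0]]'
python3 -c "
from h import *
plan(*B(.073,-.012,.0185),np.pi/2-.097)"
```

```text
time_s: 28.05
position: [0.5964, 0.1555, 0.2385]
orientation: [0.74, 0.673, -0.001, -0.0]
force: [0.1, 0.7, -0.8]
grip_width: 0.57
gripper_force: 20.0
rows -> [0.5, 3.2, 220.0] 0.001 pos [0.5964 0.1555 0.2385] yaw 1.4752
```

```bash
python3 -m inch '[[1,3,50,0],[1,3,100,0],[1,3,150,0],[1,3,180,0],[1,3,200,0],[1,3,212,0],[1,3,218,0],[1,3,220,0],[1,3,221,0],[1,3,222,0],[1,3,222,0]]'
python3 -m inch '[[0,0,0.5,0],[0,0,1,0],[0,0,1,0]]'
```

```text
time_s: 29.15
position: [0.6006, 0.1575, 0.0185]
orientation: [0.74, 0.673, 0.001, 0.0]
force: [0.9, -0.3, -0.6]
grip_width: 0.567
gripper_force: 20.0
time_s: 29.45
position: [0.6004, 0.1574, 0.0177]
orientation: [0.74, 0.673, 0.0, 0.0]
force: [-2.2, -1.5, 5.6]
grip_width: 0.562
gripper_force: 20.0
```

```bash
python3 -m inch '[[0,0,0,0],[0,0,0,0],[0,0,0,0],[0,0,0,0],[0,0,-10,0],[0,0,-50,0],[0,0,-100,0],[0,0,-150,0],[0,0,-220,0],[0,0,-220,0],[0,0,-220,0]]' -0.4
python3 - <<'E'
from h import *
c=capture("wrist"); save(c,"w11.png"); c=capture("side"); cv2.imwrite("pics/s2.png",cv2.resize(c["color"][150:310,200:400],(750,600),interpolation=cv2.INTER_CUBIC)[...,::-1])
E
```

```text
time_s: 30.55
position: [0.6021, 0.1578, 0.2415]
orientation: [0.74, 0.673, 0.004, 0.002]
force: [0.5, 0.1, -0.6]
grip_width: 0.703
gripper_force: 0.0
```

View pics/w11.png

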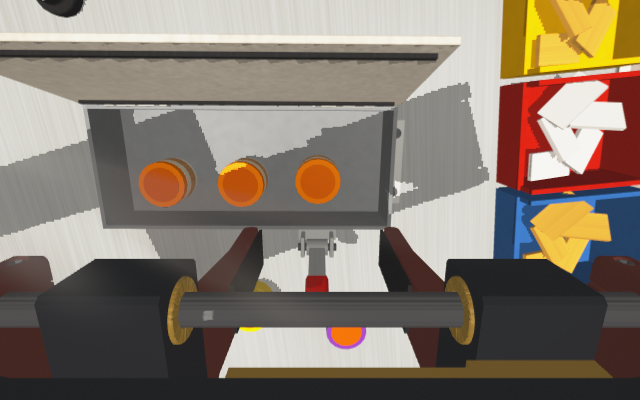

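All three tubs stand in the box, lids at about (160,185), (242,182) and (318,180). Next I go behind the hatch at the pad's x with the fingers closed.

```bash
python3 -m inch '[[0,0,-50,0],[0,0,-60,0],[0,0,-60,0],[0,0,-60,0]]' 1
python3 -c "
from h import *
plan(*B(-.075,.135,.30),np.pi/2-.097)"
```

```text
time_s: 31.05
position: [0.599, 0.157, 0.2944]
orientation: [0.74, 0.673, -0.001, -0.001]
force: [-0.8, -0.6, -0.4]
grip_width: 0.375
gripper_force: 0.0
rows -> [145.8, -147.3, -5.3] 0.002 pos [0.599  0.157  0.2944] yaw 1.4759
```

View pics/s2.png

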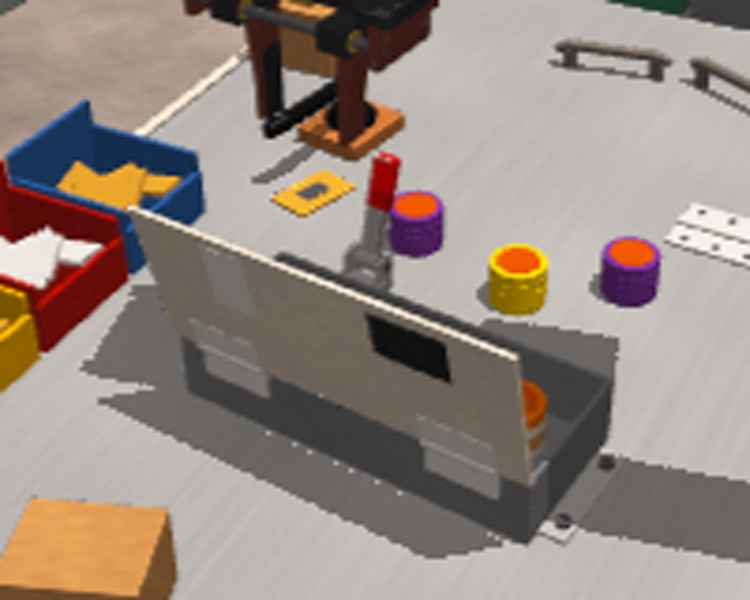

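The side view shows the hatch still up and one tub standing in the box's near corner (535,410), with no stock disturbed. I'll move behind the hatch.

```bash
python3 -m inch '[[35,-36,0,0],[70,-72,0,0],[105,-108,0,0],[146,-147,0,0],[146,-147,0,0],[146,-147,0,0],[146,-147,40,0],[146,-147,80,0],[146,-147,120,0],[146,-147,138,0],[146,-147,138,0],[146,-147,138,0]]'
python3 -m inch '[[-8,0,0,0],[-16,0,0,0],[-24,0,0,0],[-32,0,0,0],[-40,0,0,0],[-48,0,0,0],[-56,0,0,0],[-64,0,0,0]]'
python3 -c "
from h import *
plan(*B(-.075,.135,.158))"
```

```text
time_s: 32.25
position: [0.4683, 0.3155, 0.1583]
orientation: [0.74, 0.672, -0.001, -0.0]
force: [-0.8, -0.4, 0.5]
grip_width: 0.004
gripper_force: 0.0
time_s: 33.05
position: [0.4616, 0.2524, 0.1587]
orientation: [0.74, 0.673, 0.0, -0.0]
force: [1.4, 3.9, -2.4]
grip_width: 0.007
gripper_force: 2.0
rows -> [63.8, -1.4, 0.7] None pos [0.4616 0.2524 0.1587] yaw 1.4757
```

```bash
python3 -m inch '[[-8,0,0,0],[-16,0,0,0],[-24,0,0,0],[-32,0,0,0],[-40,0,0,0],[-48,0,0,0],[-56,0,0,0],[-64,0,0,0],[-72,0,0,0],[-80,0,0,0],[-80,0,0,0]]'
python3 - <<'E'
from h import *
plan(*B(-.075,.0,.2))
c=capture("side"); cv2.imwrite("pics/s3.png",cv2.resize(c["color"][120:310,200:440],(758,600),interpolation=cv2.INTER_CUBIC)[...,::-1])
E
```

```text
time_s: 34.15
position: [0.4536, 0.172, 0.1586]
orientation: [0.74, 0.673, -0.001, 0.0]
force: [0.3, -0.6, 0.5]
grip_width: 0.005
gripper_force: 0.1
rows -> [9.7, -1.4, -41.4] None pos [0.4536 0.172  0.1586] yaw 1.4752
```

View pics/s3.png

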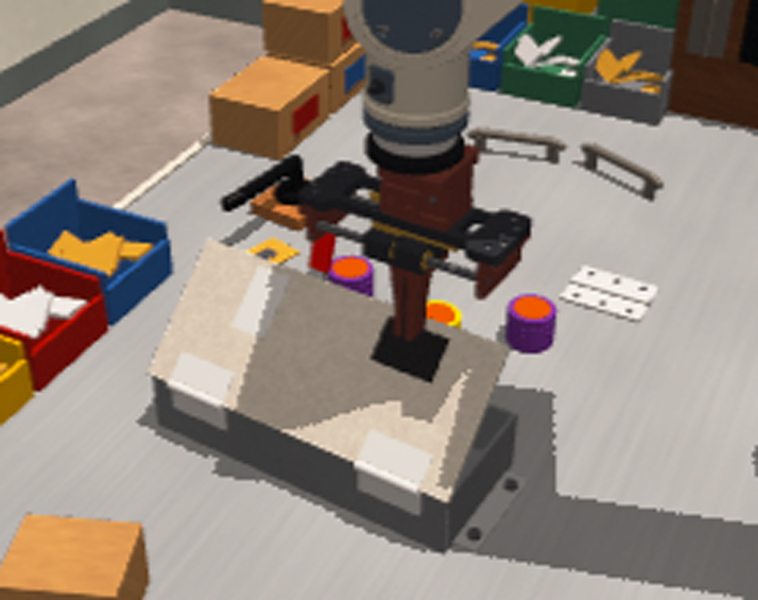

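The hatch is at about 0.85 rad with the fingertips on the thumb pad (410,345). I'll follow its arc down.

```bash
python3 -m inch '[[-2,0,3,0],[-7,0,10,0],[-12,0,18,0],[-16,0,27,0],[-19,0,35,0],[-22,0,43,0],[-24,0,51,0],[-25,0,60,0],[-26.5,0,68,0],[-27,0,73,0],[-28,0,77,0],[-28,0,80,0]]'
python3 -m inch '[[0,0,1,0],[0,0,2,0],[0,0,3,0],[0,0,4,0],[0,0,4.5,0]]'
```

```text
time_s: 35.4
position: [0.4511, 0.1453, 0.0783]
orientation: [0.74, 0.673, -0.0, -0.0]
force: [-0.4, -1.3, 1.2]
grip_width: 0.007
gripper_force: 0.7
time_s: 35.9
position: [0.4512, 0.1453, 0.0742]
orientation: [0.74, 0.673, 0.0, 0.0]
force: [-0.9, -0.8, 1.5]
grip_width: 0.009
gripper_force: 0.7
```

```bash
python3 -m inch '[[0,0,0.5,0],[0,0,1,0],[0,0,1.5,0],[0,0,2,0],[0,0,2.5,0],[0,0,2.5,0]]'
```

```text
time_s: 36.5
position: [0.4513, 0.1454, 0.0731]
orientation: [0.74, 0.673, 0.0, 0.0]
force: [-6.2, -2.7, 23.6]
grip_width: 0.002
gripper_force: 11.4
```

The hatch is home: hard stop at 23 N, tip at 65 mm. Next, the lever.

```bash
python3 -m inch '[[0,0,-40,0],[0,0,-80,0],[0,0,-120,0],[0,0,-165,0],[0,0,-165,0],[0,0,-165,0],[0,0,-165,0]]'
python3 -c "
from h import *
plan(*B(.073,-.148,.24),np.pi/2-.097)
t=capture('top')
print(B(.075,-.079,.0725))
c=capture('wrist'); save(c,'w12.png')"
```

```text
time_s: 37.2
position: [0.4504, 0.1451, 0.2355]
orientation: [0.74, 0.673, -0.001, -0.0]
force: [-0.1, -0.9, -0.2]
grip_width: 0.008
gripper_force: 0.0
rows -> [-111.6, 146.9, -4.7] 0.002 pos [0.4504 0.1451 0.2355] yaw 1.4758
[0.59479645 0.08860777 0.0725    ]
```

View pics/w12.png

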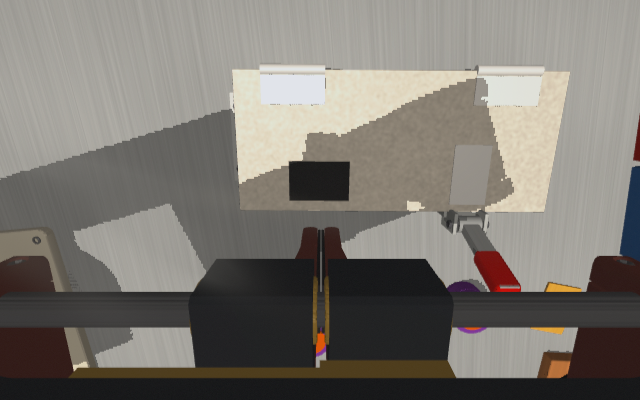

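The hatch lies shut, pad at (319,181), and the lever's pivot is at about (466,222). I'll go round to the lever's outer side.

```bash
python3 -m inch '[[-30,39,-5,0],[-60,78,-5,0],[-90,117,-5,0],[-112,148,-5,0],[-112,148,-5,0],[-112,148,-5,0],[-112,148,-5,0],[-112,148,40,0],[-112,148,80,0],[-112,148,103,0],[-112,148,103,0],[-112,148,103,0]]'
python3 -c "
from h import *
plan(*B(.074,-.148,.133),np.pi/2-.097)
plan(*B(.074,-.040,.133),np.pi/2-.097)"
```

```text
time_s: 38.5
position: [0.5875, 0.0207, 0.1341]
orientation: [0.739, 0.673, -0.0, -0.0]
force: [0.1, 0.5, 0.2]
grip_width: 0.006
gripper_force: 0.0
rows -> [-0.7, -0.4, 1.1] 0.003 pos [0.5875 0.0207 0.1341] yaw 1.477
rows -> [107.3, -0.0, 1.1] 0.003 pos [0.5875 0.0207 0.1341] yaw 1.477
```

```bash
python3 -m inch '[[10,0,1,0],[20,0,1,0],[30,0,1,0],[40,0,1,0],[50,0,1,0],[60,0,1,0],[70,0,1,0],[80,0,1,0],[90,0,1,0],[100,0,1,0],[107,0,1,0],[107,0,1,0]]'
python3 -c "
from h import *
c=capture('side'); cv2.imwrite('pics/s4.png',cv2.resize(c['color'][120:310,200:440],(758,600),interpolation=cv2.INTER_CUBIC)[...,::-1])"
```

```text
time_s: 39.7
position: [0.5983, 0.1276, 0.1327]
orientation: [0.74, 0.673, 0.0, -0.0]
force: [-0.9, -0.4, 0.1]
grip_width: 0.007
gripper_force: 0.0
```

View pics/s4.png

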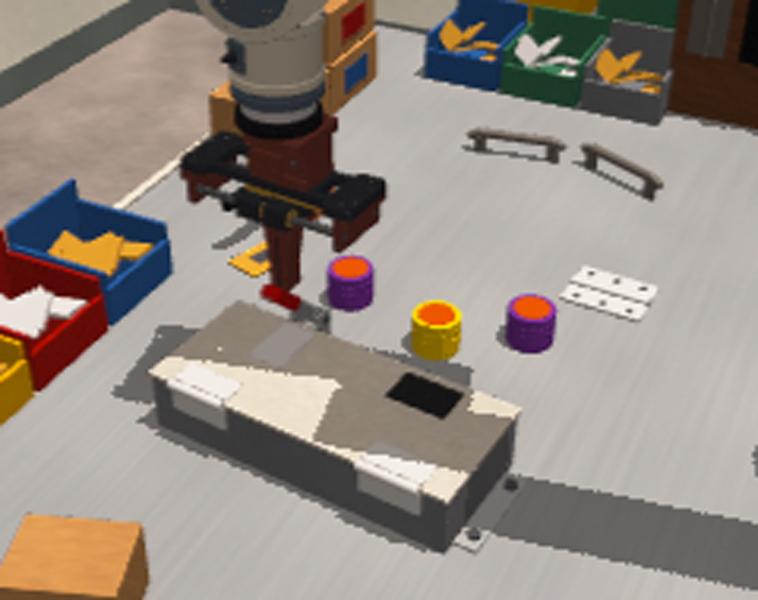

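The lever now leans over the hatch (280,295) with the finger behind it. I'll press it down along its arc.

```bash
python3 -m inch '[[4,0,4,0],[8,0,8,0],[12,0,12,0],[15.5,0,16,0],[19,0,21,0],[22,0,25,0],[25,0,31,0],[27.5,0,36,0],[29,0,40,0],[30,0,43,0],[31,0,45,0],[31,0,46,0]]'
python3 -m inch '[[0,0,0.5,0],[0,0,1,0],[0,0,1.5,0],[0,0,2,0],[0,0,2.5,0],[0,0,2.5,0]]'
```

```text
time_s: 40.95
position: [0.601, 0.1574, 0.0865]
orientation: [0.74, 0.673, 0.0, -0.0]
force: [-0.8, 0.8, 1.5]
grip_width: 0.008
gripper_force: 0.6
time_s: 41.55
position: [0.6011, 0.1574, 0.0856]
orientation: [0.74, 0.673, 0.0, -0.0]
force: [-4.0, -0.3, 12.3]
grip_width: 0.004
gripper_force: 6.0
```

```bash
python3 -m inch '[[0,0,0.5,0],[0,0,0.5,0],[0,0,0.5,0]]'
python3 -m inch '[[0,0,-40,0],[0,0,-90,0],[0,0,-140,0],[-40,0,-160,0],[-80,0,-160,0],[-120,0,-160,0],[-120,0,-160,0],[-120,0,-160,0]]'
python3 -c "
from h import *
c=capture('side'); cv2.imwrite('pics/s5.png',cv2.resize(c['color'][180:310,220:384],(757,600),interpolation=cv2.INTER_CUBIC)[...,::-1])"
```

```text
time_s: 41.85
position: [0.6012, 0.1574, 0.0855]
orientation: [0.74, 0.673, 0.0, 0.0]
force: [-5.7, 0.1, 15.7]
grip_width: 0.01
gripper_force: 7.7
time_s: 42.65
position: [0.5896, 0.037, 0.2438]
orientation: [0.741, 0.672, 0.0, -0.0]
force: [0.4, -0.4, 0.2]
grip_width: 0.005
gripper_force: 0.0
```

View pics/s5.png

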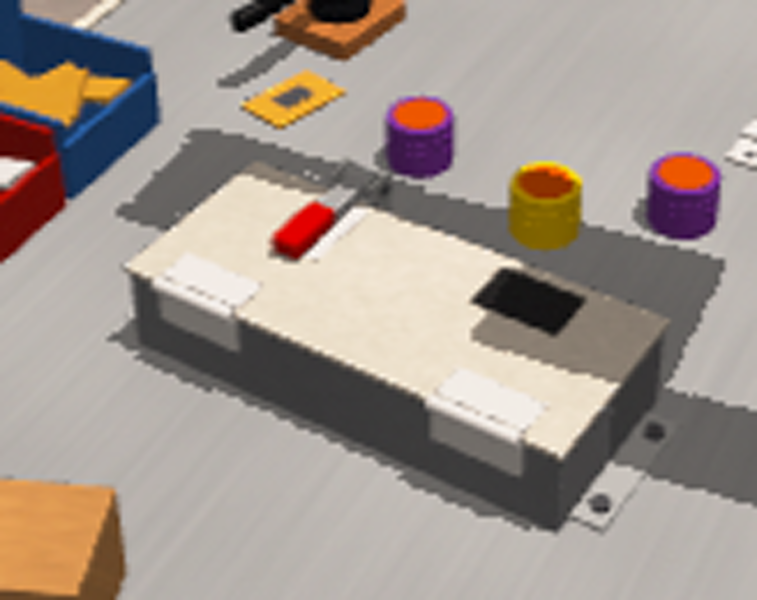

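The hatch is flat on the rim and the lever lies level across it (305,228). The arm is clear, so I'm handing in.

```bash
python3 -c "
from workcell import job_done
print(job_done())"
```

```text
the job is handed in; nothing more can be done
None
```

I pressed home the lids of all three tubs present and stood them in the sample box, then pressed the hatch shut and swung the lever down to its stop; the job is handed in, with no verdict returned.

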